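# Seat a coated glass plate in the square corner of its rig with a push stick

### The arm

A 6-joint arm with a two-finger parallel gripper is mounted at the origin on the work surface; the furniture and walls round the work are solid. World frame = base frame: x ahead of the robot, y to its left, z up, the work surface at z = 0. Lengths are in m, angles in rad, forces in N, time in s.
With the tool pointing down it reaches from about 0.35 to 0.775 m from the base axis. Payload 5.5 kg.
Tool frame: the origin (TCP) lies on the centre line of the jaws, within the pads' length; the fingertips stand 11 mm ahead of it and the grasp point (between the pads) lies 8 mm behind it (env.tip_extent is the distance from the TCP to the fingertips, in m); z points along the fingers, y is the line along which they close (so a half turn about z gives the same grasp; the last joint's range is limited). The gripper opens to 85 mm and grips with 20 to 120 N. Pads are 22 mm wide; open, the fingers measure 114 mm over their backs; the gripper's body (76 mm by 85 mm) begins 54 mm behind the grasp point. The pads swing forward as they close: fully open they stand 13 mm farther back than shut.
Start: joints at [-1.327, 0.313, 0.046, 1.304, 0, 1.431], TCP at [0.215, -0.533, 0.242] pointing down, gripper open.
Joint ranges: [-2.76, 2.76], [-0.86, 1.69], [-1.03, 1.26], [-2.2, 2.34], [-1.47, 1.5], [-3.14, 3.14]. Speed limits (rad/s): [2.57, 2.57, 3.14, 3.14, 3.14, 3.14].

### API

Orientations are given as a unit quaternion [w, x, y, z].
In Python, from workcell import env gives the robot as it stands.
- The arm moves only by the shell command python3 -m jog 'ROWS' [FORCE]. ROWS is JSON, a list of rows, each a list of 5 numbers: the gripper's target within -1 to 1 (shut at 1, half-way at 0, fully open at -1), then the shift along the tool's x, y, z in m, then the turn about the tool's z in degrees. In form: [[fingers, tx, ty, tz, turn], ...]. A call has 1 to 5 rows; each row shifts and turns the commanded pose from where the row before left it, along the tool's axes as they then stand; what a row does not reach is not made up. A row lasts 1/12 s, in which the tool goes at most 41.7 mm and 7.16 degrees, less where a joint would pass 70% of its speed; a pose out of reach is approached as far as the arm can. A call is refused whole if a number of a shift passes 0.0417 or a number of a turn 7.16, either way. A call with a gripper value outside its range is refused whole. The fingers move at their own pace and stop on an object; FORCE is the grip in N (left out, the last holds). Time passes only in rows, so rows that do not move let the fingers close. It gives the time, the measured TCP pose, the force, the opening and the grip force at its end, in the units of the state.
- env.get_state(): the state, without advancing time (a new reading comes with each control period).
- env.read_camera(name): name is "side" or "top"; returns a dict with "img" (480x640x3 uint8, red, green, blue), "fov_y" (degrees; the focal length in pixels is half the picture's height over the tangent of half this angle, whatever the lens; pixels are square), "cx", "cy" (the principal point, pixels), "T" (4x4, takes a point from camera to world coordinates). Camera axes: x right, y up, looking along -z (the intrinsics and any distortion apply to the point x, -y, -z); pixel columns grow to the right and rows downward; lengths in m; the calibration is good to about 2 mm. A picture is of the moment at which its call begins. There is no depth.
- env.hand_in(): hands the job in; it is judged then, once.
The state is a dict: "clock": time; "joint_pos": joint angles; "qvel": joint speeds; "tau": joint torques, N m; "tcp_pos": TCP position; "orientation": TCP orientation; "wrist_force": force on the tool from outside, world axes, zero at the start; "ft_torque": the same for the moment, N m; "finger_gap": finger opening in m; "grip_force": force on a finger pad.
Only numpy, scipy, OpenCV 4.12 (cv2) and the standard library are available. Lean on these libraries where they do the work, as an engineer would, in place of code of your own. Each camera call takes 0.05 s, during which the arm holds its last target. There are 200 camera calls.

### The job

Take the push stick out of its wooden stand and, with the stick alone, nudge the coated glass plate into the square corner of the black plate rig: first sideways until its left edge lies flat against the left fence, then straight back along that fence, under the spring clip, until its rear edge is pressed firmly home against the back fence. The glass chips easily, so push gently, never touch the plate with the fingers, and keep it flat on the rig. Finally stand the stick upright in its stand again; leave the two sample jars and the brass weight where they are.

Things in the scene. Friction and masses are not known exactly. Their poses are not given: they have to be found in the camera images.
- glass_plate: Loose square plate, 100 x 100 x 5 mm, 0.14 kg: glass with a white coating on top. Origin: centre of its underside; x, y along its edges, nearly the rig's at the start. On the rig's deck, its centre 35-46 mm short of home in x, 10-27 mm in y. Slides with about 0.5 N. To bed it, hold 3 to 8 N against the left fence, 8 to 11 N against the back fence; it chips if the stick presses with over 13 N.
- push_stick: Loose stick, 91 mm long, 60 g, upright in its stand. Origin: centre of its foot's underside; z up along it. From below: white nylon foot of 12 mm diameter, z 0-14 mm; shank of 8 mm diameter to z 30; brass collar of 30 mm diameter, z 30-35; square wooden handle 16 x 16 mm, sides along the stick's x and y, z 35-90, to be gripped (z about 60).
- stand_mouth (a point): Centre of the mouth of the stand's hole, on the stand's top face, 36 mm above the table. The stand is a fixed wooden block 64 x 64 x 36 mm; the hole is square, 19 x 19 mm, straight through, sides along the point's x and y. The stick stands in it with the collar on the top face, its origin 30 mm below this point.
- plate_rig: Fixed black base plate 195 x 180 mm (x, y) on rubber feet; origin on the table under its centre, x away from the robot (yaw within 0.2 rad), y to the left, z up. Its flat deck, on which the plate slides, is 18 mm above the table.
- seat (a point): Point on the deck where the plate's origin lies when the plate is home in the corner, both edges touching; same axes as the rig. The left fence's inner face lies 50 mm from it in +y, the back fence's 50 mm in +x; the deck's near edge is 122 mm from it in -x, its right edge 110 mm in -y.
- left_fence: Steel bar with scale marks along the left of the rig, parallel to the rig's x, 166 mm long from the back fence, 14 mm wide, 10 mm high above the deck. Its origin is that of the rig.
- back_fence: Steel bar across the far end of the rig, parallel to the rig's y, 126 mm long, 14 mm wide, 10 mm high above the deck. Its origin is that of the rig.
- stage_clip (a joint): Hinge of the spring clip on the back fence, rad: 0 down, about 0.1 with the plate under it. A steel strip 18 mm wide on the line 10 mm right (-y) of the seat point, reaching 40 mm out from the fence; lip 8 mm, nose 2 mm above the deck. It meets the plate 31 mm short of home; lifting it takes a push of 3 to 6 N, then the plate drags with 1 to 3 N. Pushing in line with it keeps the plate square.
- jar_a: Loose glass sample jar with a tin lid, 46 mm diameter, 86 mm high, 0.11 kg; origin at the centre of its underside. To be left alone.
- jar_b: A second, like jar; origin at the centre of its underside. To be left alone.
- weight: Loose brass balance weight with a knob, 29 mm diameter, 36 mm high, 0.1 kg; origin at the centre of its underside. To be left alone.
Not all that is in view belongs to the job. Leave any blue or pink look-alike of the part that bears stand_mouth alone.

How it is judged:
By the outcome, as a careful person would: the job done as asked, in the order asked, and still so for the second after the job is handed in, with the robot touching nothing.
It also fails if it takes over 72 s, if anything falls off the work surface, if the arm or the gripper's body presses on something with over 40 N, if the wrist force passes 120 N, or if a joint passes its speed limit or range.

## Working session

There is one attempt and no reset: what is moved stays moved. The work goes in short steps, Python scripts to look and compute and a shell command to move; the robot and the scene stay as the last step left them, time stands still between calls to the robot, and variables do not carry over. Pictures are saved under pics/ and viewed, at most 10 in all, crops included, and the job is handed in when it is done.

```bash
ls; mkdir -p pics
python3 - <<'E'
from workcell import env
import cv2, numpy as np
for n in("top","side"):
    c=env.read_camera(n); cv2.imwrite(f"pics/{n}0.png",c["img"][:,:,::-1])
    print(n,{k:(v if k!='T' else np.round(v,4).tolist()) for k,v in c.items() if k!="img"})
s=env.get_state(); print(s)
E
```

```text
pics
top {'fov_y': 42.2513018416467, 'cx': 311.0099026276546, 'cy': 235.8977789926472, 'T': [[0.0151, 0.9987, -0.0493, 0.4076], [-0.9998, 0.0157, 0.0102, 0.1408], [0.011, 0.0492, 0.9987, 1.5455], [0.0, 0.0, 0.0, 1.0]]}
side {'fov_y': 51.308666507272896, 'cx': 311.9917581820132, 'cy': 237.26568749572456, 'T': [[0.991, 0.0983, -0.0904, 0.404], [-0.1321, 0.6225, -0.7714, -0.7109], [-0.0196, 0.7764, 0.63, 0.7598], [0.0, 0.0, 0.0, 1.0]]}
{'clock': 0.1, 'joint_pos': array([-1.32660750e+00,  3.13933616e-01,  4.51267059e-02,  1.30361550e+00,
       -4.94089044e-06,  1.43117407e+00]), 'qvel': array([-2.40528257e-03, -6.41935337e-04,  3.08291843e-03,  5.92311045e-04,
       -4.75497067e-05,  2.99687686e-04]), 'tau': array([ 1.79937884e-03, -4.81724775e+01,  2.99243510e+01,  1.27639709e-02,
       -1.68492174e-04, -3.34107973e-06]), 'tcp_pos': array([ 0.21518625, -0.53275544,  0.24150726]), 'orientation': array([-8.11800926e-04,  9.81642249e-01,  1.90729741e-01, -4.49561618e-05]), 'wrist_force': array([ 0.68574847, -0.13229664, -0.15650953]), 'ft_torque': array([-0.01790737, -0.04437712,  0.00168001]), 'grip_force': 0.0, 'finger_gap': 0.08540016636794366}
```

View pics/top0.png

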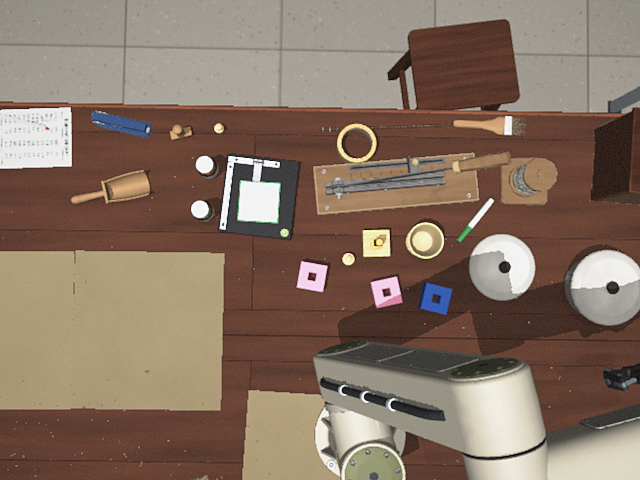

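View pics/side0.png

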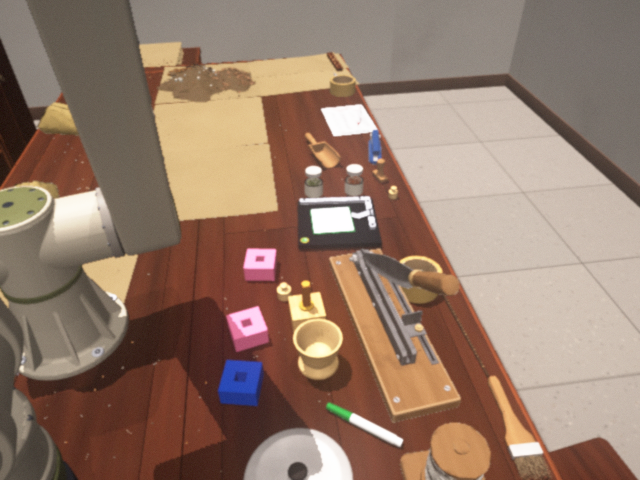

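The top view shows the stand with the stick at about (377,242). The rig is near (259,197) with the plate at (259,202), and the jars are at (205,165) and (201,210). The weight is at about (348,259). The side view shows the stick at (306,300) and the rig at (340,222).

```bash
cat > h.py <<'E'
from workcell import env
import cv2, numpy as np
def cam(n):
    c=env.read_camera(n); c["f"]=240/np.tan(np.radians(c["fov_y"]/2)); return c
def ray(c,u,v):
    d=np.array([(u-c["cx"])/c["f"],-(v-c["cy"])/c["f"],-1.]); return c["T"][:3,3],c["T"][:3,:3]@d
def onz(c,u,v,z):
    o,d=ray(c,u,v); return o+d*(z-o[2])/d[2]
def proj(c,p):
    q=c["T"][:3,:3].T@(np.asarray(p)-c["T"][:3,3]); return np.array([c["cx"]+c["f"]*q[0]/-q[2],c["cy"]-c["f"]*q[1]/-q[2]])
def crop(c,x0,y0,w,h,k,name):
    cv2.imwrite(name,cv2.resize(c["img"][y0:y0+h,x0:x0+w,::-1],None,fx=k,fy=k,interpolation=cv2.INTER_CUBIC))
def mrect(mask,x0,y0,w,h):
    m=np.zeros(mask.shape,np.uint8); m[y0:y0+h,x0:x0+w]=mask[y0:y0+h,x0:x0+w]
    cs,_=cv2.findContours(m,cv2.RETR_EXTERNAL,cv2.CHAIN_APPROX_NONE)
    k=max(cs,key=cv2.contourArea); return k
E
python3 - <<'E'
from h import *
t=cam("top"); s=cam("side")
a=cv2.resize(t["img"][145:285,190:400,::-1],None,fx=3.8,fy=3.8,interpolation=cv2.INTER_CUBIC)
cv2.imwrite("pics/t1.png",a)
b=cv2.resize(s["img"][180:330,235:435,::-1],None,fx=4,fy=4,interpolation=cv2.INTER_CUBIC)
cv2.imwrite("pics/s1.png",b)
E
```

```text
(no output)
```

View pics/t1.png

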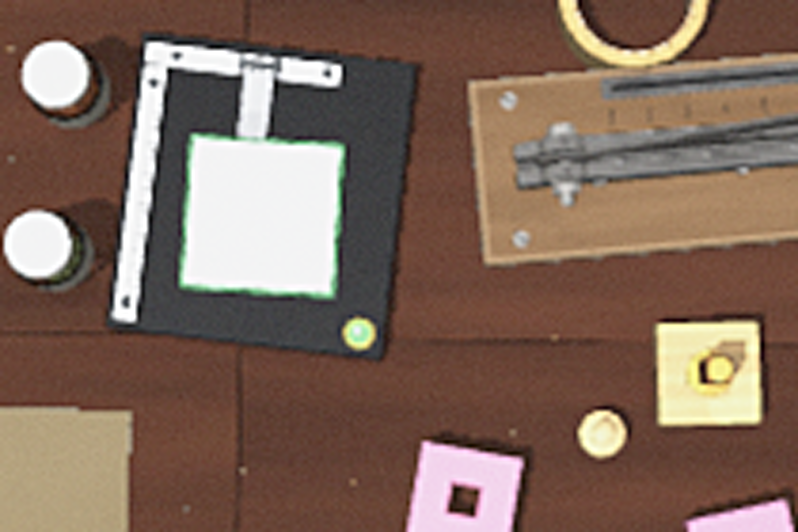

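View pics/s1.png

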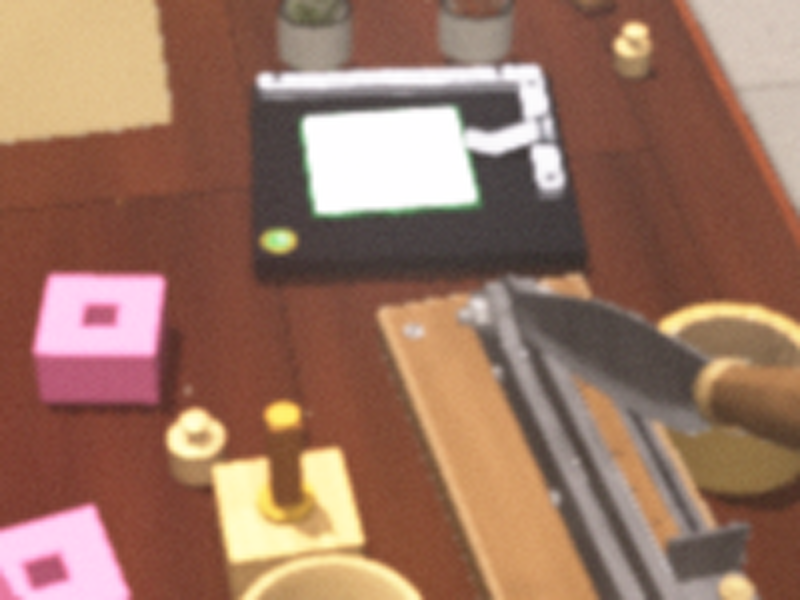

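The crops show the plate quad at crop corners (188,135), (345,142), (336,297) and (180,290). The left fence's inner edge runs from (168,75) to (138,322), and the stand top spans (657,322) to (763,426). The stick handle leans right only through perspective.

```bash
cat > m.py <<'E'
from h import *
def hsv(c): return cv2.cvtColor(c["img"],cv2.COLOR_RGB2HSV).astype(int)
def quad(c,mask,box,z):
    k=mrect(mask.astype(np.uint8),*box)
    P=np.array([onz(c,u,v,z)[:2] for u,v in k[:,0,:].astype(float)],np.float32)
    (cx,cy),(w,h),a=cv2.minAreaRect(P*1000); return np.round([cx,cy,w,h,a],1)
t=cam("top"); s=cam("side")
for n,c,bs,bp,bd in(("top",t,(355,222,45,45),(232,178,55,55),(212,148,95,100)),("side",s,(280,290,50,40),(305,204,55,34),(290,190,95,65))):
    H=hsv(c); h,sa,v=H[...,0],H[...,1],H[...,2]
    print(n,"stand",quad(c,(v>150)&(h>12)&(h<35)&(sa>50),bs,.036))
    E=(v>120)&((sa<60)|((h>45)&(h<85)))
    print(n,"plate",quad(c,E,bp,.023))
    print(n,"plate eroded",quad(c,cv2.erode((E).astype(np.uint8),np.ones((3,3))),bp,.023))
    print(n,"deck",quad(c,(v<75)&(sa<90)|E,bd,.018))
    # fence bright
for nm,pts,z in(("Lfence inner",[(168,75),(138,322)],.028),("Lfence outer",[(143,60),(110,322)],.028),("Bfence inner",[(170,66),(338,87)],.028),("Bfence outer",[(146,42),(341,64)],.028),("deck TL TR BR BL",[(143,37),(417,64),(383,357),(108,325)],.018),("plate",[(188,135),(345,142),(336,297),(180,290)],.023),("stand",[(657,322),(760,320),(763,426),(658,426)],.036),("weight",[(603,433)],.03),("handle top",[(719,370)],.096)):
    print(nm,[np.round(onz(t,190+x/3.8,145+y/3.8,z)[:2]*1000,1).tolist() for x,y in pts])
for nm,pts,z in(("plate",[(302,116),(463,107),(479,205),(315,215)],.023),("handle top",[(284,413)],.096),("stand",[(213,464),(343,449),(364,545),(230,560)],.036)):
    print("side",nm,[np.round(onz(s,235+x/4,180+y/4,z)[:2]*1000,1).tolist() for x,y in pts])
E
python3 m.py
```

```text
top stand [467.3 -32.1  63.4  65.9   0.9]
top plate [569.2 255.4 101.8 108.9  87.3]
top plate eroded [570.5 255.4  96.6 106.1  87.3]
top deck [579.1 256.5 181.3 197.3  84.2]
side stand [462.7 -41.8  82.3 122.6   4.6]
side plate [576.4 252.1 107.4 122.3  87.4]
side plate eroded [577.4 251.8  98.8 118.8  87.3]
side deck [582.8 269.4 242.6 188.9  83.6]
Lfence inner [[654.6, 316.6], [494.4, 332.5]]
Lfence outer [[664.1, 332.9], [494.1, 350.4]]
Bfence inner [[660.5, 315.4], [648.7, 206.6]]
Bfence outer [[675.9, 331.3], [663.7, 204.9]]
deck TL TR BR BL [[680.9, 334.5], [666.2, 155.9], [474.8, 174.8], [492.7, 353.1]]
plate [[616.5, 303.4], [613.6, 201.7], [512.9, 205.7], [515.8, 306.5]]
stand [[499.2, -0.8], [501.5, -67.0], [433.5, -69.5], [432.5, -2.2]]
weight [[427.6, 32.5]]
handle top [[466.5, -33.7]]
side plate [[520.9, 303.7], [622.6, 297.2], [612.8, 197.9], [515.6, 203.7]]
side handle top [[469.8, -33.4]]
side stand [[435.9, -3.0], [502.1, -2.5], [502.6, -67.8], [437.9, -67.7]]
```

```bash
cat > plan.py <<'E'
import sys; from workcell import env; import numpy as np
from scipy.spatial.transform import Rotation as R
s=env.get_state(); q=s["orientation"]; M=R.from_quat([q[1],q[2],q[3],q[0]]).as_matrix()
yaw=np.degrees(np.arctan2(M[1,1],M[0,1]))   # world angle of tool y
p=s["tcp_pos"]; print("t",round(s["clock"],2),"tcp mm",np.round(p*1000,1),"yaw",round(yaw,1),"tilt",np.round(M[:2,2],4),"F",np.round(s["wrist_force"],2),"gap",round(s["finger_gap"]*1000,1),"grip",round(float(s["grip_force"]),1),"j6",np.round(s["joint_pos"][5],2))
if len(sys.argv)>3:
    t=np.array(list(map(float,sys.argv[1:4]))); ty=float(sys.argv[4]) if len(sys.argv)>4 else yaw
    d=M.T@(t-p*1000); print("d_tool mm",np.round(d,1),"rows",round(np.linalg.norm(d)/41.7,1),"turn",round(-(ty-yaw),1))
E
python3 plan.py 468 -34.3 230 1.3
```

```text
t 0.3 tcp mm [ 215.3 -533.   242. ] yaw -68.0 tilt [-0.0001  0.0006] F [-0.98  0.5  -0.23] gap 85.2 grip 0.0 j6 1.43
d_tool mm [ 421.1 -367.8   12.3] rows 13.4 turn -69.3
```

```bash
python3 -m jog '[[-1,0.014,-0.012,0,0],[-1,0.028,-0.0245,0,0],[-1,0.028,-0.0245,0,0],[-1,0.028,-0.0245,0,0],[-1,0.028,-0.0245,0,0]]' >/dev/null
python3 -m jog '[[-1,0.028,-0.0245,0,0],[-1,0.028,-0.0245,0,0],[-1,0.028,-0.0245,0,0],[-1,0.028,-0.0245,0,0],[-1,0.028,-0.0245,0,0]]' 
python3 -m jog '[[-1,0.028,-0.0245,0,0],[-1,0.028,-0.0245,0,0],[-1,0.028,-0.0245,0,0],[-1,0.028,-0.0245,0,0],[-1,0.028,-0.0245,0,0]]'
python3 -m jog '[[-1,0.014,-0.012,0,-7],[-1,0,0,0,-7],[-1,0,0,0,-7],[-1,0,0,0,-7],[-1,0,0,0,-7]]'
python3 -m jog '[[-1,0,0,0,-7],[-1,0,0,0,-7],[-1,0,0,0,-7],[-1,0,0,0,-7],[-1,0,0,0,-6.3]]'
python3 plan.py 468 -34.3 74 1.3
```

```text
clock: 1.13
tcp_pos: [0.3753, -0.2164, 0.2425]
orientation: [0.0, 0.982, 0.191, 0.0]
wrist_force: [0.7, -0.4, 0.5]
finger_gap: 0.0852
grip_force: 0.0
clock: 1.55
tcp_pos: [0.4593, -0.0502, 0.2425]
orientation: [0.0, 0.982, 0.191, 0.0]
wrist_force: [0.5, -1.3, 0.3]
finger_gap: 0.0854
grip_force: 0.0
clock: 1.97
tcp_pos: [0.4674, -0.0352, 0.2423]
orientation: [0.0, 0.877, 0.48, -0.0]
wrist_force: [-0.8, -0.4, -0.4]
finger_gap: 0.0856
grip_force: 0.0
clock: 2.38
tcp_pos: [0.4672, -0.0356, 0.2423]
orientation: [0.0, 0.697, 0.717, -0.0]
wrist_force: [-0.1, -1.4, -0.5]
finger_gap: 0.0853
grip_force: 0.0
t 2.38 tcp mm [467.2 -35.6 242.3] yaw 1.6 tilt [-0.     -0.0001] F [-0.14 -1.37 -0.51] gap 85.3 grip 0.0 j6 1.29
d_tool mm [  1.3   0.8 168.3] rows 4.0 turn 0.3
```

```bash
python3 -m jog '[[-1,0.001,0.001,0.02,0],[-1,0,0,0.035,0],[-1,0,0,0.035,0],[-1,0,0,0.035,0],[-1,0,0,0.03,0]]' >/dev/null
python3 -m jog '[[-1,0,0,0.02,0],[-1,0,0,0.01,0],[-1,0,0,0,0]]'
python3 -c "
from h import *
t=cam('top');s=cam('side')
a=cv2.resize(t['img'][200:280,320:440,::-1],None,fx=3.3,fy=3.3);b=cv2.resize(s['img'][250:330,250:370,::-1],None,fx=3.3,fy=3.3)
cv2.imwrite('pics/g1.png',np.hstack([a,b]))"; python3 plan.py 468 -34.3 58 1.3
```

```text
clock: 3.05
tcp_pos: [0.4661, -0.0341, 0.0547]
orientation: [-0.002, 0.699, 0.715, -0.001]
wrist_force: [-0.9, -0.5, -0.0]
finger_gap: 0.0853
grip_force: 0.0
t 3.15 tcp mm [468.2 -34.6  57.3] yaw 1.3 tilt [-0.0006  0.0001] F [-0.49  0.42  0.05] gap 85.5 grip 0.0 j6 1.3
d_tool mm [ 0.3 -0.2 -0.7] rows 0.0 turn -0.0
```

View pics/g1.png

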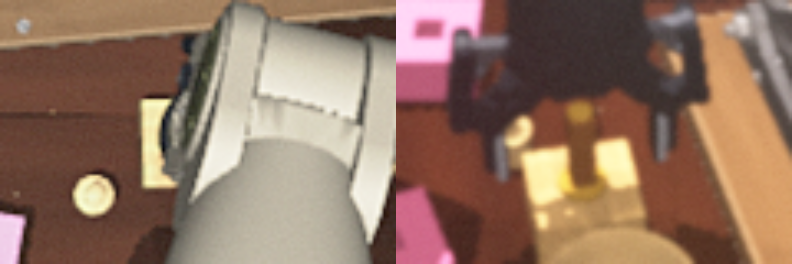

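The side view shows the handle (580,150) midway between the fingers at (503,150) and (662,135), so I'll close on it.

```bash
python3 -m jog '[[0.3,0,0,0,0],[0.6,0,0,0,0],[1,0,0,0,0],[1,0,0,0,0],[1,0,0,0,0]]' 100 >/dev/null
python3 -m jog '[[1,0,0,0,0],[1,0,0,0,0],[1,0,0,0,0]]'
python3 -m jog '[[1,0,0,-0.01,0],[1,0,0,-0.02,0],[1,0,0,-0.03,0],[1,0,0,-0.03,0],[1,0,0,-0.01,0]]'
python3 plan.py 468 -34.3 158 1.3
```

```text
clock: 3.82
tcp_pos: [0.4687, -0.0347, 0.0578]
orientation: [0.0, 0.699, 0.715, 0.0]
wrist_force: [-1.2, 1.1, 7.4]
finger_gap: 0.0145
grip_force: 97.4
clock: 4.23
tcp_pos: [0.47, -0.035, 0.1609]
orientation: [0.002, 0.699, 0.715, 0.001]
wrist_force: [0.8, -0.5, -0.6]
finger_gap: 0.0145
grip_force: 97.5
t 4.23 tcp mm [470.  -35.  160.9] yaw 1.3 tilt [ 0.0047 -0.0012] F [ 0.79 -0.48 -0.62] gap 14.5 grip 97.5 j6 1.3
d_tool mm [ 0.8 -2.   2.8] rows 0.1 turn -0.0
```

```bash
python3 -m jog '[[1,0,0,0,7.1],[1,0,0,0,0]]'>/dev/null; python3 plan.py 558 187.7 160 -5.8
```

```text
t 4.4 tcp mm [468.8 -34.8 157.8] yaw -6.0 tilt [ 0.0016 -0.0005] F [-0.59  0.43  0.07] gap 14.8 grip 97.3 j6 1.43
d_tool mm [230.6  65.5  -2.2] rows 5.7 turn -0.2
```

```bash
python3 -m jog '[[1,0.0146,0.0045,0,0],[1,0.027,0.0075,0,0],[1,0.027,0.0075,0,0],[1,0.027,0.0075,0,0],[1,0.027,0.0075,0,0]]' >/dev/null
python3 -m jog '[[1,0.027,0.0075,0,0],[1,0.027,0.0075,0,0],[1,0.027,0.0075,0,0],[1,0.027,0.0075,0,0],[1,0,0,0.02,0]]' >/dev/null
python3 -m jog '[[1,0,0,0.03,0],[1,0,0,0.015,0],[1,0,0,0,0],[1,0,0,0,0]]' 
python3 -c "
from h import *
s=cam('side')
crop(s,270,150,140,110,5,'pics/p1.png')
for z in(.04,.03):print(proj(s,[.558,.1877,z]))"; python3 plan.py 558 187.7 72 -5.8
```

```text
clock: 5.57
tcp_pos: [0.5542, 0.188, 0.0904]
orientation: [-0.001, 0.741, 0.671, -0.002]
wrist_force: [0.5, 0.3, 0.1]
finger_gap: 0.0145
grip_force: 97.5
[332.64767778 230.49038559]
[332.62004335 233.85189193]
t 5.62 tcp mm [555.4 188.1  91.9] yaw -5.7 tilt [-0.0014 -0.0004] F [ 0.36 -0.1   0.47] gap 14.5 grip 97.5 j6 1.86
d_tool mm [-0.2  2.6 19.8] rows 0.5 turn 0.1
```

View pics/p1.png

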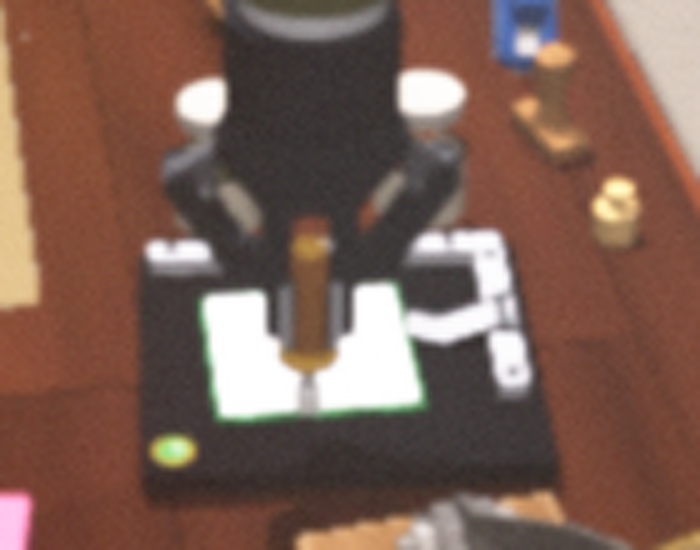

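The side crop shows the stick vertical, with its foot at crop (308,412), in front of the plate's right edge and mid-plate. Next I lower it and feel for the deck.

```bash
python3 -m jog '[[1,0,0.0025,0.01,0],[1,0,0,0.008,0],[1,0,0,0,0],[1,0,0,0,0]]' |sed -n 2,4p
for i in 1 ; do python3 -m jog '[[1,0,0,0.001,0],[1,0,0,0,0]]' |sed -n 2,4p; python3 plan.py; done
python3 -m jog '[[1,0,0,0.001,0],[1,0,0,0,0]]' >/dev/null; python3 plan.py
```

```text
tcp_pos: [0.558, 0.1878, 0.074]
orientation: [-0.0, 0.742, 0.67, -0.0]
wrist_force: [-0.4, -0.1, -0.9]
tcp_pos: [0.5585, 0.188, 0.0736]
orientation: [0.0, 0.742, 0.67, 0.0]
wrist_force: [-0.2, -0.6, -0.7]
t 6.12 tcp mm [558.5 188.   73.6] yaw -5.8 tilt [0.0006 0.    ] F [-0.16 -0.58 -0.69] gap 14.6 grip 97.5 j6 1.86
t 6.28 tcp mm [558.4 188.   72.4] yaw -5.8 tilt [ 0.0004 -0.    ] F [ 0.1  -0.3  -0.71] gap 14.6 grip 97.5 j6 1.86
```

```bash
for i in 1; do python3 -m jog '[[1,0,0,0.001,0],[1,0,0,0,0]]' >/dev/null; python3 plan.py;python3 -m jog '[[1,0,0,0.0007,0],[1,0,0,0,0]]' >/dev/null; python3 plan.py;python3 -m jog '[[1,0,0,0.0005,0],[1,0,0,0,0]]' >/dev/null; python3 plan.py; done
```

```text
t 6.45 tcp mm [558.3 188.   71.2] yaw -5.8 tilt [-0.     -0.0001] F [ 0.62  0.49 -0.7 ] gap 14.7 grip 97.5 j6 1.86
t 6.62 tcp mm [558.2 188.   70.5] yaw -5.8 tilt [-0.0001 -0.0001] F [ 0.32 -0.88 -0.58] gap 14.8 grip 97.5 j6 1.86
t 6.78 tcp mm [558.3 188.   70. ] yaw -5.8 tilt [-0.0001 -0.0001] F [-0.05  0.09 -0.22] gap 14.7 grip 97.5 j6 1.86
```

```bash
python3 -m jog '[[1,0,0,0.0005,0],[1,0,0,0,0]]' >/dev/null; python3 plan.py;python3 -m jog '[[1,0,0,0.0005,0],[1,0,0,0,0]]' >/dev/null; python3 plan.py
```

```text
t 6.95 tcp mm [558.3 188.   69.9] yaw -5.8 tilt [ 0.0003 -0.0001] F [-1.07 -0.49  2.7 ] gap 14.9 grip 97.9 j6 1.86
t 7.12 tcp mm [558.4 188.   69.9] yaw -5.8 tilt [0.0006 0.    ] F [-1.88 -0.35  4.99] gap 15.1 grip 98.4 j6 1.86
```

```bash
python3 -m jog '[[1,0,0,-0.002,0],[1,0,0,0,0],[1,0.002,0,0,0],[1,0.002,0,0,0],[1,0.002,0,0,0]]' >/dev/null; python3 plan.py
python3 -m jog '[[1,0.002,0,0,0],[1,0.002,0,0,0],[1,0.002,0,0,0],[1,0.002,0,0,0],[1,0,0,0,0]]' >/dev/null; python3 plan.py
python3 -m jog '[[1,0.002,0,0,0],[1,0.002,0,0,0],[1,0.002,0,0,0],[1,0,0,0,0]]' >/dev/null; python3 plan.py
python3 -m jog '[[1,0.002,0,0,0],[1,0.002,0,0,0],[1,0,0,0,0]]' >/dev/null; python3 plan.py 577 273 71
```

```text
t 7.53 tcp mm [558.9 194.1  70.8] yaw -5.8 tilt [-0.0003 -0.0001] F [-0.47 -0.7  -0.02] gap 14.8 grip 97.4 j6 1.87
t 7.95 tcp mm [559.7 202.4  71. ] yaw -5.8 tilt [-0.      0.0001] F [ 0.16  0.09 -0.78] gap 14.8 grip 97.4 j6 1.88
t 8.28 tcp mm [560.4 208.3  71.1] yaw -5.8 tilt [0.0001 0.0002] F [0.63 0.5  0.16] gap 14.6 grip 97.4 j6 1.89
t 8.53 tcp mm [560.8 212.3  71.1] yaw -5.8 tilt [0.0002 0.0002] F [-0.23  0.51 -0.63] gap 14.7 grip 97.4 j6 1.9
d_tool mm [62.1  9.9  0.1] rows 1.5 turn -0.0
```

```bash
for k in a; do
python3 -m jog '[[1,0.001,0,0,0],[1,0.001,0,0,0],[1,0,0,0,0]]' >/dev/null; python3 plan.py
python3 -m jog '[[1,0.001,0,0,0],[1,0.001,0,0,0],[1,0,0,0,0]]' >/dev/null; python3 plan.py
done; python3 -c "
from h import *
s=cam('side');crop(s,290,190,100,70,7,'pics/p2.png')"
```

```text
t 8.78 tcp mm [561.  214.   71.1] yaw -5.8 tilt [ 0.0001 -0.    ] F [-0.81 -0.32  0.56] gap 15.0 grip 97.4 j6 1.9
t 9.03 tcp mm [561.2 216.   71.1] yaw -5.8 tilt [0.0001 0.    ] F [-0.06 -0.48 -0.32] gap 14.9 grip 97.4 j6 1.91
```

View pics/p2.png

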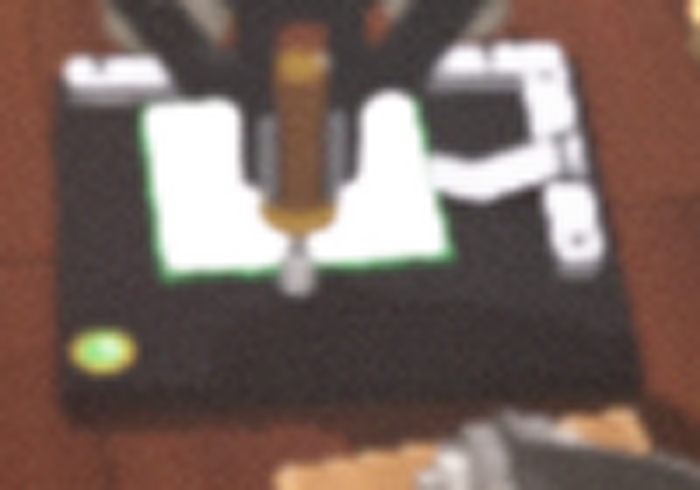

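The crop shows the foot against the plate's right edge at (296,270). The plate's left edge at (150,100) is almost at the fence, and the plate is still slightly skewed.

```bash
python3 -m jog '[[1,0.001,0,0,0],[1,0.001,0,0,0],[1,0,0,0,0]]' >/dev/null; python3 plan.py
python3 -m jog '[[1,0.001,0,0,0],[1,0,0,0,0]]' >/dev/null; python3 plan.py
python3 -m jog '[[1,0.001,0,0,0],[1,0,0,0,0]]' >/dev/null; python3 plan.py
python3 -m jog '[[1,0.0005,0,0,0],[1,0,0,0,0]]' >/dev/null; python3 plan.py
python3 -m jog '[[1,0.0005,0,0,0],[1,0,0,0,0]]' >/dev/null; python3 plan.py
```

```text
t 9.33 tcp mm [561.4 218.   71.1] yaw -5.8 tilt [0.0001 0.    ] F [ 0.01 -0.42 -0.57] gap 14.5 grip 97.4 j6 1.91
t 9.5 tcp mm [561.5 219.   71.1] yaw -5.8 tilt [ 0. -0.] F [ 0.65 -1.18 -0.8 ] gap 14.6 grip 97.4 j6 1.91
t 9.67 tcp mm [561.4 219.8  71. ] yaw -5.8 tilt [-0.0003 -0.0005] F [-0.14 -0.95 -0.36] gap 14.9 grip 97.4 j6 1.91
t 9.83 tcp mm [561.4 220.2  70.9] yaw -5.8 tilt [-0.0004 -0.0004] F [-0.34 -1.46 -0.1 ] gap 14.8 grip 97.4 j6 1.91
t 10.0 tcp mm [561.6 220.8  71. ] yaw -5.8 tilt [-0.0002 -0.0002] F [-0.44 -1.33 -0.19] gap 14.7 grip 97.4 j6 1.91
```

```bash
for i in 1;do
python3 -m jog '[[1,0.0005,0,0,0],[1,0,0,0,0]]' >/dev/null; python3 plan.py
python3 -m jog '[[1,0.0005,0,0,0],[1,0,0,0,0]]' >/dev/null; python3 plan.py
python3 -m jog '[[1,0.0005,0,0,0],[1,0,0,0,0]]' >/dev/null; python3 plan.py
python3 -m jog '[[1,0.0005,0,0,0],[1,0,0,0,0]]' >/dev/null; python3 plan.py;done
```

```text
t 10.17 tcp mm [561.7 221.4  71. ] yaw -5.8 tilt [-0. -0.] F [-0.76 -0.56 -1.13] gap 14.9 grip 97.4 j6 1.91
t 10.33 tcp mm [561.6 221.7  71. ] yaw -5.8 tilt [-0.0002 -0.0006] F [-1.07 -2.36 -0.1 ] gap 14.5 grip 97.4 j6 1.92
t 10.5 tcp mm [561.6 221.9  71. ] yaw -5.8 tilt [-0.0003 -0.0012] F [-1.48 -3.41 -0.74] gap 15.0 grip 97.4 j6 1.92
t 10.67 tcp mm [561.7 222.1  71. ] yaw -5.8 tilt [-0.0003 -0.0018] F [-1.32 -5.45  0.63] gap 14.4 grip 97.4 j6 1.92
```

```bash
python3 -m jog '[[1,0,0,0,0],[1,0,0,0,0],[1,0,0,0,0],[1,0,0,0,0],[1,0,0,0,0]]' >/dev/null; python3 plan.py
python3 -m jog '[[1,0,0,0,0],[1,0,0,0,0],[1,0,0,0,0],[1,0,0,0,0],[1,0,0,0,0]]' >/dev/null; python3 plan.py
python3 -c "
from h import *
s=cam('side');t=cam('top');a=cv2.resize(s['img'][190:250,290:380,::-1],None,fx=6,fy=6,interpolation=cv2.INTER_CUBIC);b=cv2.resize(t['img'][140:240,215:255,::-1],None,fx=3.6,fy=3.6,interpolation=cv2.INTER_CUBIC);cv2.imwrite('pics/p3.png',np.hstack([a,b]))"
```

```text
t 11.08 tcp mm [561.7 222.1  71. ] yaw -5.8 tilt [-0.0004 -0.0016] F [-2.21 -4.65  0.71] gap 14.9 grip 97.4 j6 1.92
t 11.5 tcp mm [561.7 222.   71. ] yaw -5.8 tilt [-0.0004 -0.0016] F [-1.39 -6.03  0.81] gap 14.7 grip 97.4 j6 1.92
```

View pics/p3.png

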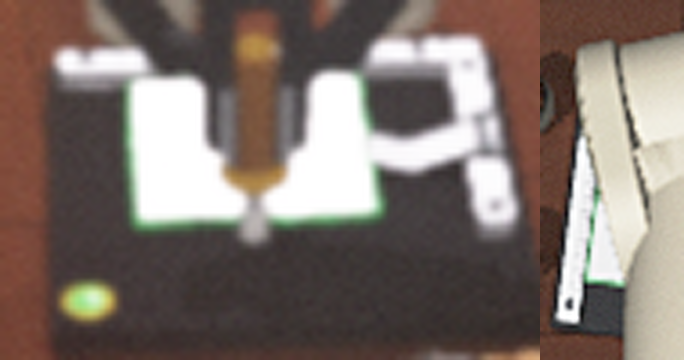

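The views show the plate's left edge along the fence, and its right edge now parallel to the deck edge. The push held at about 5.5 N. Next I retract and go round to the near edge.

```bash
python3 -m jog '[[1,-0.002,0,0,0],[1,-0.004,0,0,0],[1,-0.006,0,0,0],[1,0,0,-0.01,0],[1,0,0,-0.01,0]]' >/dev/null; python3 plan.py
python3 -m jog '[[1,0,-0.01,0,0],[1,0,-0.02,0,0],[1,0,-0.02,0,0],[1,0,-0.01,0,0],[1,0,-0.01,0,0]]' >/dev/null
python3 -m jog '[[1,0.01,0,0,0],[1,0.02,0,0,0],[1,0.02,0,0,0],[1,0.007,0,0,0],[1,0,0,0,0]]' >/dev/null
python3 - <<'E'
from h import *
import subprocess
ex=np.array([.9949,-.1011]);ey=np.array([.1011,.9949])
p=468*ex+323.7*ey; print(p); print(subprocess.run(["python3","plan.py",str(p[0]),str(p[1]),"91","-5.8"],capture_output=True,text=True).stdout)
exec(open('m.py').read().split("t=cam")[0])
for n,b in(("top",(225,170,60,70)),("side",(305,195,60,40))):
    c=cam(n);H=hsv(c); h,sa,v=H[...,0],H[...,1],H[...,2]
    g=((h>45)&(h<85)&(sa>60)&(v>60)).astype(np.uint8); m=np.zeros_like(g); x,y,w,hh=b; m[y:y+hh,x:x+w]=g[y:y+hh,x:x+w]
    P=np.array([onz(c,float(u),float(w_),.021)[:2]*1000 for w_,u in np.argwhere(m)])
    r=np.c_[P@ex-574.5,P@ey-333.7]; print(n,len(r),np.percentile(r,[1,5,50,95,99],axis=0).round(1).tolist())
    near=r[(r[:,0]<-70)]; print("near edge fit",np.polyfit(near[:,1],near[:,0],1),near[:,1].min(),near[:,1].max())
t=cam("top");crop(t,205,140,120,110,5,"pics/p4.png")
E
```

```text
t 12.02 tcp mm [560.2 210.6  91.4] yaw -5.8 tilt [-0.0011  0.0002] F [ 0.49 -0.53 -0.09] gap 14.6 grip 97.4 j6 1.9
[498.33927 274.73433]
t 12.85 tcp mm [497.7 276.7  91.3] yaw -5.7 tilt [0.0016 0.0008] F [-0.24 -0.01 -1.02] gap 14.9 grip 97.5 j6 2.04
d_tool mm [-1.9  0.8  0.3] rows 0.0 turn 0.1

this script no longer has the robotException ignored in: <_io.TextIOWrapper mode='rw' encoding='UTF-8'>
Traceback (most recent call last):
BrokenPipeError: [Errno 32] Broken pipe
```

```bash
cat > e.py <<'E'
from h import *
ex=np.array([.9949,-.1011]);ey=np.array([.1011,.9949])
exec(open('m.py').read().split("t=cam")[0].replace("from h import *",""))
for n,b in(("top",(225,150,60,90)),("side",(305,195,65,40))):
    c=cam(n);H=hsv(c); h,sa,v=H[...,0],H[...,1],H[...,2]
    g=((h>45)&(h<85)&(sa>60)&(v>60)).astype(np.uint8); m=np.zeros_like(g); x,y,w,hh=b; m[y:y+hh,x:x+w]=g[y:y+hh,x:x+w]
    P=np.array([onz(c,float(u),float(w_),.021)[:2]*1000 for w_,u in np.argwhere(m)])
    r=np.c_[P@ex-574.5,P@ey-333.7]; print(n,len(r),np.percentile(r,[1,5,50,95,99],axis=0).round(1).tolist())
    k=r[:,1]<-42; 
    if k.sum()>8: f=np.polyfit(r[k,0],r[k,1],1); print("right edge deg",np.degrees(f[0]),"at -38:",np.polyval(f,-38),"x range",r[k,0].min(),r[k,0].max())
E
python3 e.py
```

```text
top 97 [[-109.8, -92.7], [-103.6, -89.0], [-33.3, -48.2], [13.8, 10.5], [14.4, 17.8]]
right edge deg 12.3520846291327 at -38: -52.099062656576905 x range -110.11856767693166 13.94972050462843
side 62 [[-87.4, -54.7], [-86.9, -54.6], [-36.2, -51.2], [11.3, -18.3], [14.2, -8.3]]
right edge deg -0.4781756731276121 at -38: -51.44813322248025 x range -87.70930423434777 14.062018869475423
```

```bash
python3 -m jog '[[1,-0.002,0.001,0.01,0],[1,0,0,0.007,0],[1,0,0,0.003,0],[1,0,0,0,0],[1,0,0,0,0]]' >/dev/null; python3 plan.py 498.3 274.7 71 -5.8
python3 -m jog '[[1,0,0.002,0,0],[1,0,0.002,0,0],[1,0,0.002,0,0],[1,0,0.002,0,0],[1,0,0.002,0,0]]' >/dev/null; python3 plan.py
python3 -m jog '[[1,0,0.001,0,0],[1,0,0.001,0,0],[1,0,0.001,0,0],[1,0,0.001,0,0],[1,0,0.001,0,0]]' >/dev/null; python3 plan.py
```

```text
t 13.37 tcp mm [497.2 271.9  70.4] yaw -5.9 tilt [-0.001  -0.0006] F [-0.02  0.88 -0.25] gap 14.7 grip 97.4 j6 2.03
d_tool mm [ 2.9  0.8 -0.6] rows 0.1 turn -0.1
t 13.78 tcp mm [507.9 271.6  71.1] yaw -5.8 tilt [ 0.0002 -0.    ] F [-0.92 -0.21 -1.03] gap 14.9 grip 97.4 j6 2.02
t 14.2 tcp mm [512.5 271.1  71. ] yaw -5.8 tilt [-0.0001 -0.0001] F [-0.21 -0.7  -0.48] gap 14.5 grip 97.4 j6 2.02
```

```bash
python3 -m jog '[[1,0,-0.003,0,0],[1,0,-0.003,0,0],[1,0.002,0,0,0],[1,0,0,0,0]]' >/dev/null; python3 plan.py
python3 -m jog '[[1,0,0.002,0,0],[1,0,0.002,0,0],[1,0,0.002,0,0],[1,0,0.001,0,0],[1,0,0.001,0,0]]' >/dev/null; python3 plan.py
python3 -m jog '[[1,0,0.001,0,0],[1,0,0.001,0,0],[1,0,0,0,0]]' >/dev/null; python3 plan.py
python3 -m jog '[[1,0,0.001,0,0],[1,0,0,0,0]]' >/dev/null; python3 plan.py
python3 -m jog '[[1,0,0.001,0,0],[1,0,0,0,0]]' >/dev/null; python3 plan.py
```

```text
t 14.53 tcp mm [506.4 274.   71.1] yaw -5.8 tilt [-0.  0.] F [0.97 0.19 0.12] gap 14.9 grip 97.4 j6 2.03
t 14.95 tcp mm [514.8 272.8  71. ] yaw -5.8 tilt [-0.0003 -0.0001] F [-0.05 -0.64 -0.07] gap 14.9 grip 97.5 j6 2.02
t 15.2 tcp mm [516.9 272.6  71. ] yaw -5.8 tilt [ 0.0001 -0.0001] F [-0.65  0.51 -0.6 ] gap 14.9 grip 97.5 j6 2.02
t 15.37 tcp mm [517.8 272.5  71. ] yaw -5.8 tilt [ 0.0001 -0.0001] F [-0.38 -0.07 -0.77] gap 15.1 grip 97.5 j6 2.02
t 15.53 tcp mm [518.8 272.4  71.1] yaw -5.8 tilt [ 0.0002 -0.0001] F [-1.16  0.35 -0.99] gap 14.7 grip 97.5 j6 2.02
```

```bash
python3 -m jog '[[1,0,0.0005,0,0],[1,0,0.0005,0,0],[1,0,0,0,0]]' >/dev/null; python3 plan.py
python3 -m jog '[[1,0,0.0005,0,0],[1,0,0.0005,0,0],[1,0,0,0,0]]' >/dev/null; python3 plan.py
python3 -m jog '[[1,0,0.0005,0,0],[1,0,0,0,0]]' >/dev/null; python3 plan.py
python3 -m jog '[[1,0,0.0005,0,0],[1,0,0,0,0]]' >/dev/null; python3 plan.py
```

```text
t 15.78 tcp mm [519.6 272.3  71. ] yaw -5.8 tilt [-0.0001 -0.0001] F [-0.86  0.48 -0.12] gap 14.8 grip 97.5 j6 2.02
t 16.03 tcp mm [520.3 272.2  71. ] yaw -5.8 tilt [-0.0006 -0.0001] F [-0.9   0.18 -0.16] gap 14.6 grip 97.5 j6 2.02
t 16.2 tcp mm [520.8 272.2  70.9] yaw -5.8 tilt [-0.0008 -0.0002] F [-3.11  0.18  0.07] gap 14.9 grip 97.5 j6 2.02
t 16.37 tcp mm [521.4 272.1  70.9] yaw -5.8 tilt [-0.0005 -0.0002] F [-2.18  0.39 -0.12] gap 15.2 grip 97.5 j6 2.02
```

```bash
python3 -m jog '[[1,0,0.0005,0,0],[1,0,0.0005,0,0],[1,0,0,0,0]]' >/dev/null; python3 plan.py
python3 -m jog '[[1,0,0.0005,0,0],[1,0,0.0005,0,0],[1,0,0,0,0]]' >/dev/null; python3 plan.py
python3 -m jog '[[1,0,0.0005,0,0],[1,0,0.0005,0,0],[1,0,0,0,0]]' >/dev/null; python3 plan.py
python3 -m jog '[[1,0,0.0005,0,0],[1,0,0.0005,0,0],[1,0,0,0,0]]' >/dev/null; python3 plan.py
```

```text
t 16.62 tcp mm [522.6 272.   71. ] yaw -5.8 tilt [-0.0001 -0.0002] F [-2.92  0.57 -0.97] gap 14.6 grip 97.5 j6 2.02
t 16.87 tcp mm [523.7 271.9  71. ] yaw -5.8 tilt [-0.     -0.0001] F [-1.5  -0.21 -0.05] gap 15.0 grip 97.5 j6 2.02
t 17.12 tcp mm [524.7 271.8  71. ] yaw -5.8 tilt [-0.0001 -0.0001] F [-1.76  0.15 -2.18] gap 14.7 grip 97.5 j6 2.01
t 17.37 tcp mm [525.6 271.7  71. ] yaw -5.8 tilt [-0.0001 -0.0002] F [-2.06  0.27  0.03] gap 14.7 grip 97.5 j6 2.01
```

```bash
python3 -m jog '[[1,0,0.001,0,0],[1,0,0.001,0,0],[1,0,0.001,0,0],[1,0,0.001,0,0],[1,0,0.001,0,0]]' >/dev/null; python3 plan.py
python3 -m jog '[[1,0,0.001,0,0],[1,0,0.001,0,0],[1,0,0.001,0,0],[1,0,0.001,0,0],[1,0,0.001,0,0]]' >/dev/null; python3 plan.py
python3 -m jog '[[1,0,0.001,0,0],[1,0,0.001,0,0],[1,0,0.001,0,0],[1,0,0.001,0,0],[1,0,0,0,0]]' >/dev/null; python3 plan.py
python3 e.py
```

```text
t 17.78 tcp mm [531.2 271.3  71.1] yaw -5.8 tilt [0.001 0.   ] F [-2.06 -0.43 -1.62] gap 14.5 grip 97.5 j6 2.01
t 18.2 tcp mm [535.7 270.7  71. ] yaw -5.8 tilt [ 0.0001 -0.0001] F [-1.99  0.48 -1.11] gap 14.7 grip 97.5 j6 2.01
t 18.62 tcp mm [540.1 270.3  71.2] yaw -5.8 tilt [ 0.0009 -0.0001] F [-0.93 -0.16 -1.34] gap 14.6 grip 97.5 j6 2.0
top 78 [[-109.9, -93.0], [-105.8, -90.4], [-9.4, -49.0], [41.5, -30.7], [42.1, -23.1]]
right edge deg 13.03501574931542 at -38: -57.49444823876817 x range -110.11856767693166 41.63889526167998
side 67 [[-60.2, -54.9], [-58.7, -54.5], [-18.2, -51.8], [39.1, -25.0], [41.2, -18.4]]
right edge deg -0.6809830041659545 at -38: -51.35038155235607 x range -58.97996146356968 42.52378765430228
```

```bash
python3 -m jog '[[1,0,0.001,0,0],[1,0,0.001,0,0],[1,0,0.001,0,0],[1,0,0.001,0,0],[1,0,0,0,0]]' >/dev/null; python3 plan.py
python3 -m jog '[[1,0,0.0005,0,0],[1,0,0.0005,0,0],[1,0,0,0,0]]' >/dev/null; python3 plan.py
python3 -m jog '[[1,0,0.0005,0,0],[1,0,0.0005,0,0],[1,0,0,0,0]]' >/dev/null; python3 plan.py
python3 -m jog '[[1,0,0.0005,0,0],[1,0,0.0005,0,0],[1,0,0,0,0]]' >/dev/null; python3 plan.py
```

```text
t 19.13 tcp mm [543.9 269.9  71.1] yaw -5.8 tilt [ 0.0006 -0.0002] F [-1.15 -1.12 -0.7 ] gap 14.8 grip 97.6 j6 2.0
t 19.38 tcp mm [544.6 269.8  71. ] yaw -5.8 tilt [ 0.0001 -0.0001] F [-1.48  0.84  0.94] gap 14.8 grip 97.6 j6 2.0
t 19.63 tcp mm [545.6 269.7  71.1] yaw -5.8 tilt [ 0.0002 -0.0001] F [-2.31 -0.46 -1.14] gap 14.7 grip 97.6 j6 2.0
t 19.88 tcp mm [546.7 269.6  71. ] yaw -5.8 tilt [ 0.0002 -0.0001] F [-1.55 -0.32 -0.96] gap 15.0 grip 97.6 j6 2.0
```

```bash
python3 -m jog '[[1,0,0.0005,0,0],[1,0,0,0,0]]' >/dev/null; python3 plan.py
python3 -m jog '[[1,0,0.0005,0,0],[1,0,0,0,0]]' >/dev/null; python3 plan.py
python3 -m jog '[[1,0,0.0005,0,0],[1,0,0,0,0]]' >/dev/null; python3 plan.py
python3 -m jog '[[1,0,0.0005,0,0],[1,0,0,0,0]]' >/dev/null; python3 plan.py
```

```text
t 20.05 tcp mm [547.2 269.6  71. ] yaw -5.8 tilt [ 0.0002 -0.0001] F [-2.44 -0.53 -0.31] gap 14.8 grip 97.6 j6 2.0
t 20.22 tcp mm [547.6 269.5  71.1] yaw -5.8 tilt [ 0.0002 -0.0001] F [-1.68 -0.15 -0.17] gap 14.8 grip 97.6 j6 2.0
t 20.38 tcp mm [548.2 269.5  71.1] yaw -5.8 tilt [ 0.0002 -0.0001] F [-2.8  -0.73 -0.1 ] gap 14.8 grip 97.6 j6 2.0
t 20.55 tcp mm [548.6 269.4  71. ] yaw -5.8 tilt [ 0.0001 -0.0002] F [-2.63  0.53 -0.37] gap 14.3 grip 97.6 j6 2.0
```

```bash
python3 -m jog '[[1,0,0.0005,0,0],[1,0,0,0,0]]' >/dev/null; python3 plan.py
python3 -m jog '[[1,0,0.0005,0,0],[1,0,0,0,0]]' >/dev/null; python3 plan.py
python3 -m jog '[[1,0,0.0005,0,0],[1,0,0,0,0]]' >/dev/null; python3 plan.py
```

```text
t 20.72 tcp mm [549.1 269.4  71.1] yaw -5.8 tilt [ 0.0002 -0.0001] F [-1.91 -0.3  -0.83] gap 14.7 grip 97.6 j6 2.0
t 20.88 tcp mm [549.6 269.3  71.1] yaw -5.8 tilt [ 0.0002 -0.0001] F [-1.48  0.    0.47] gap 14.6 grip 97.6 j6 2.0
t 21.05 tcp mm [550.2 269.2  71.1] yaw -5.8 tilt [ 0.0002 -0.0001] F [-2.04 -0.24 -0.91] gap 14.8 grip 97.6 j6 2.0
```

```bash
python3 -m jog '[[1,0,0.0005,0,0],[1,0,0,0,0]]' >/dev/null; python3 plan.py
python3 -m jog '[[1,0,0.0005,0,0],[1,0,0,0,0]]' >/dev/null; python3 plan.py
python3 -m jog '[[1,0,0.0005,0,0],[1,0,0,0,0]]' >/dev/null; python3 plan.py
```

```text
t 21.22 tcp mm [550.4 269.2  71. ] yaw -5.8 tilt [-0.0004 -0.    ] F [-2.86  0.58 -0.79] gap 14.5 grip 97.6 j6 2.0
t 21.38 tcp mm [550.5 269.2  71. ] yaw -5.8 tilt [-0.001   0.0001] F [-4.67  1.68  0.82] gap 14.9 grip 97.7 j6 2.0
t 21.55 tcp mm [550.6 269.2  70.8] yaw -5.8 tilt [-0.0017  0.0001] F [-5.33  1.08 -0.42] gap 14.7 grip 97.7 j6 2.0
```

```bash
python3 -m jog '[[1,0,0.0005,0,0],[1,0,0,0,0],[1,0,0,0,0]]' >/dev/null; python3 plan.py
python3 -m jog '[[1,0,0.0004,0,0],[1,0,0,0,0],[1,0,0,0,0]]' >/dev/null; python3 plan.py
python3 -m jog '[[1,0,0,0,0]]' >/dev/null; python3 plan.py
```

```text
t 21.8 tcp mm [550.7 269.2  70.8] yaw -5.8 tilt [-0.0024  0.0001] F [-6.23  0.71  0.61] gap 14.8 grip 97.8 j6 2.0
t 22.05 tcp mm [550.8 269.2  70.7] yaw -5.8 tilt [-0.003   0.0001] F [-6.69  0.61  2.27] gap 14.7 grip 97.9 j6 1.99
t 22.13 tcp mm [550.8 269.2  70.7] yaw -5.8 tilt [-0.0029  0.0001] F [-6.48  0.76  1.78] gap 15.0 grip 97.9 j6 1.99
```

```bash
python3 -m jog '[[1,0,0.0005,0,0],[1,0,0,0,0],[1,0,0,0,0]]' >/dev/null; python3 plan.py
python3 -m jog '[[1,0,0.0004,0,0],[1,0,0,0,0],[1,0,0,0,0]]' >/dev/null; python3 plan.py
python3 -m jog '[[1,0,0,0,0]]' >/dev/null; python3 plan.py
```

```text
t 22.38 tcp mm [550.9 269.1  70.6] yaw -5.8 tilt [-0.0037  0.0002] F [-7.82  1.3   1.66] gap 14.5 grip 97.9 j6 1.99
t 22.63 tcp mm [551.  269.1  70.5] yaw -5.8 tilt [-0.0044  0.0002] F [-8.47  0.61  1.72] gap 14.4 grip 98.0 j6 1.99
t 22.72 tcp mm [551.  269.2  70.5] yaw -5.8 tilt [-0.0044  0.0002] F [-7.5   2.36  1.8 ] gap 14.3 grip 98.0 j6 1.99
```

```bash
python3 -m jog '[[1,0,0.0005,0,0],[1,0,0,0,0],[1,0,0,0,0]]' >/dev/null; python3 plan.py
python3 -m jog '[[1,0,0.0003,0,0],[1,0,0,0,0],[1,0,0,0,0]]' >/dev/null; python3 plan.py
for i in 1 2 3; do python3 -m jog '[[1,0,0,0,0],[1,0,0,0,0]]' >/dev/null; python3 plan.py; done
```

```text
t 22.97 tcp mm [551.1 269.1  70.3] yaw -5.8 tilt [-0.0052  0.0003] F [-8.02  1.6   2.43] gap 14.5 grip 97.9 j6 1.99
t 23.22 tcp mm [551.1 269.1  70.4] yaw -5.8 tilt [-0.0055  0.0003] F [-8.11  1.2   1.68] gap 14.7 grip 98.0 j6 1.99
t 23.38 tcp mm [551.1 269.1  70.3] yaw -5.8 tilt [-0.0055  0.0003] F [-9.03  0.56  2.6 ] gap 14.8 grip 98.0 j6 1.99
t 23.55 tcp mm [551.1 269.1  70.3] yaw -5.8 tilt [-0.0056  0.0002] F [-9.82  2.51  3.3 ] gap 14.8 grip 98.0 j6 1.99
t 23.72 tcp mm [551.1 269.1  70.3] yaw -5.8 tilt [-0.0056  0.0003] F [-8.77  0.87  2.59] gap 15.0 grip 98.0 j6 1.99
```

```bash
python3 -m jog '[[1,0,0.0004,0,0],[1,0,0.0004,0,0],[1,0,0,0,0]]' >/dev/null; python3 plan.py
for i in 1 2 3 4 5 6; do python3 -m jog '[[1,0,0,0,0]]' |grep force:; done
```

```text
t 23.97 tcp mm [551.3 269.   70.2] yaw -5.7 tilt [-0.0069  0.0003] F [-10.34   2.27   3.72] gap 14.8 grip 98.1 j6 1.99
wrist_force: [-9.7, 1.8, 3.6]
grip_force: 98.1
wrist_force: [-9.4, 2.1, 3.4]
grip_force: 98.1
wrist_force: [-10.7, 2.0, 2.3]
grip_force: 98.1
wrist_force: [-10.4, 1.9, 3.4]
grip_force: 98.1
wrist_force: [-10.2, 2.4, 2.6]
grip_force: 98.1
wrist_force: [-10.7, 1.9, 4.0]
grip_force: 98.1
```

```bash
python3 -m jog '[[1,0,0.0003,0,0],[1,0,0,0,0],[1,0,0,0,0],[1,0,0,0,0],[1,0,0,0,0]]' |grep force:
python3 -m jog '[[1,0,-0.002,0,0],[1,0,-0.002,0,0],[1,0,-0.004,0,0],[1,0,-0.008,0,0],[1,0,0,0,0]]' >/dev/null; python3 plan.py
python3 -m jog '[[1,0,-0.01,-0.01,0],[1,0,-0.01,-0.02,0],[1,0,-0.02,-0.03,0],[1,0,-0.02,-0.02,0],[1,0,0,-0.01,0]]' >/dev/null; python3 plan.py 469 -34.7 158 1.3
python3 e.py; python3 -c "
from h import *
s=cam('side');t=cam('top');a=cv2.resize(s['img'][180:260,285:385,::-1],None,fx=4.5,fy=4.5,interpolation=cv2.INTER_CUBIC);b=cv2.resize(t['img'][150:240,215:300,::-1],None,fy=4,fx=4,interpolation=cv2.INTER_CUBIC);cv2.imwrite('pics/p5.png',np.hstack([a,b]))"
```

```text
wrist_force: [-11.0, 1.7, 3.7]
grip_force: 98.0
t 25.3 tcp mm [538.8 270.5  71.4] yaw -5.8 tilt [ 0.0009 -0.0001] F [ 0.29 -0.75 -1.14] gap 15.1 grip 97.9 j6 2.0
t 25.72 tcp mm [477.3 277.1 165. ] yaw -5.7 tilt [0.0022 0.0013] F [-0.25 -0.07 -0.81] gap 15.2 grip 98.0 j6 2.05
d_tool mm [-311.1   22.8    6.6] rows 7.5 turn -7.0
top 119 [[-109.5, -92.5], [-100.1, -88.1], [4.1, -46.9], [50.9, 49.5], [51.3, 50.3]]
right edge deg 12.363826143897052 at -38: -58.84101021733804 x range -110.11856767693166 51.21765400310153
side 33 [[-49.1, -54.5], [-48.7, -54.1], [-10.7, -52.5], [43.0, -34.9], [46.1, -4.4]]
right edge deg -1.9272564272085846 at -38: -50.87798838364018 x range -49.16038991394953 46.86769767465398
```

View pics/p5.png

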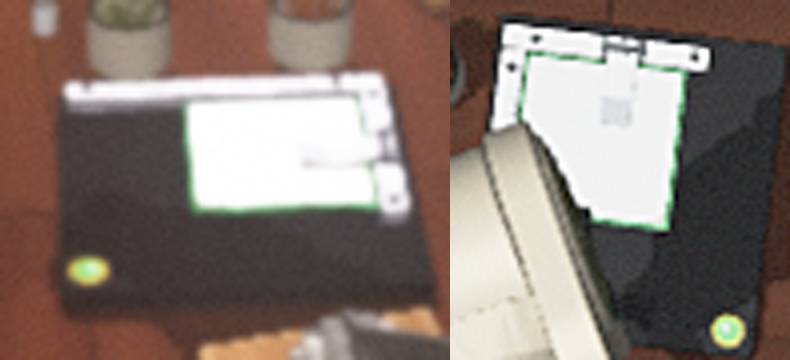

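The plate is seated under the clip, with its rear edge at the back fence and its left edge at the left fence. I'll return to the stand, then measure squareness from the top with the arm clear.

```bash
python3 -m jog '[[1,-0.011,0,0,0],[1,-0.03,0.0025,0,0],[1,-0.03,0.0025,0,0],[1,-0.03,0.0025,0,0],[1,-0.03,0.0025,0,0]]' >/dev/null
python3 -m jog '[[1,-0.03,0.0025,0,0],[1,-0.03,0.0025,0,0],[1,-0.03,0.0025,0,0],[1,-0.03,0.0025,0,0],[1,-0.03,0.0025,0,0]]' >/dev/null
python3 -m jog '[[1,-0.02,0,0,0],[1,-0.01,0,0,0],[1,0,0,0,-7],[1,0,0,0,0],[1,0,0,0,0]]' >/dev/null
python3 plan.py 469 -34.7 158 1.3
cat > e2.py <<'E'
from h import *
exec(open('m.py').read().split("t=cam")[0].replace("from h import *",""))
c=cam("top");H=hsv(c); h,sa,v=H[...,0],H[...,1],H[...,2]
g=((h>45)&(h<85)&(sa>50)&(v>60)).astype(np.uint8); m=np.zeros_like(g); m[155:208,228:278]=g[155:208,228:278]
P=np.array([onz(c,float(u),float(w),.023)[:2]*1000 for w,u in np.argwhere(m)],np.float32)
print(len(P)); (cx,cy),wh,a=cv2.minAreaRect(P); print(cx,cy,wh,a)
r=np.c_[P@[.9949,-.1011]-574.5,P@[.1011,.9949]-333.7]; lo,hi=np.percentile(r,3,axis=0),np.percentile(r,97,axis=0); print(lo,hi)
for i,nm in((1,"y-edge"),(0,"x-edge")):
  for e in(lo[i],hi[i]):
    k=(abs(r[:,i]-e)<5)&(abs(r[:,1-i]-np.median(r[:,1-i]))<47)
    if k.sum()>6: f=np.polyfit(r[k,1-i],r[k,i],1); print(nm,round(e,1),"n",k.sum(),"slope deg",np.degrees(f[0]).round(2),"mid",np.polyval(f,0).round(1))
# left fence outer/inner from bright columns
E
python3 e2.py
```

```text
t 27.17 tcp mm [469.9 -35.3 160.3] yaw 1.0 tilt [-0.0016  0.0005] F [ 0.18  0.34 -1.  ] gap 14.6 grip 98.0 j6 1.31
d_tool mm [ 0.6 -0.9  2.3] rows 0.1 turn -0.3
170
605.743408203125 273.4241638183594 (101.08009338378906, 101.27264404296875) 84.14724731445312
[-49.80311419 -50.60502871] [50.75933878 49.84578521]
y-edge -50.6 n 48 slope deg -0.45 mid -49.2
y-edge 49.8 n 27 slope deg 0.55 mid 49.2
x-edge -49.8 n 50 slope deg -0.35 mid -48.4
x-edge 50.8 n 23 slope deg 0.94 mid 50.0
```

```bash
python3 -m jog '[[1,0,-0.001,0.02,-0.3],[1,0,0,0.025,0],[1,0,0,0.01,0],[1,0,0,0,0],[1,0,0,0,0]]' >/dev/null
python3 plan.py 468.7 -34.7 58 1.3
```

```text
t 27.63 tcp mm [468.9 -34.7 105.8] yaw 1.5 tilt [-0.0017  0.0004] F [ 0.23  0.55 -0.55] gap 14.9 grip 98.0 j6 1.3
d_tool mm [-0.  -0.2 47.8] rows 1.1 turn 0.2
```

```bash
python3 -m jog '[[1,0,0,0.01,0],[1,0,0,0.01,0],[1,0,0,0.01,0],[1,0,0,0.008,0],[1,0,0,0,0]]' >/dev/null;python3 plan.py 468.7 -34.7 58 1.3
python3 -m jog '[[1,0,0,0.005,0],[1,0,0,0.003,0],[1,0,0,0.001,0],[1,0,0,0,0],[1,0,0,0,0]]' >/dev/null
python3 plan.py 468.7 -34.7 58 1.3
```

```text
t 28.05 tcp mm [468.9 -35.1  67.1] yaw 1.5 tilt [-0.0013  0.0002] F [-0.94  0.29 -0.99] gap 14.8 grip 98.0 j6 1.3
d_tool mm [ 0.4 -0.2  9.1] rows 0.2 turn 0.2
t 28.47 tcp mm [469.6 -35.3  59.3] yaw 1.5 tilt [ 0.0004 -0.0002] F [ 1.29  0.42 -0.17] gap 15.0 grip 98.0 j6 1.3
d_tool mm [ 0.6 -0.9  1.3] rows 0.0 turn 0.2
```

```bash
python3 -m jog '[[1,0,0,0.001,0],[1,0,0,0,0]]' >/dev/null;python3 plan.py
python3 -m jog '[[1,0,0,0.0005,0],[1,0,0,0,0]]' >/dev/null;python3 plan.py
python3 -m jog '[[1,0,0,0.0005,0],[1,0,0,0,0]]' >/dev/null;python3 plan.py
```

```text
t 28.63 tcp mm [469.6 -35.3  58.2] yaw 1.5 tilt [ 0.0004 -0.0002] F [ 0.48  0.02 -0.84] gap 14.7 grip 98.0 j6 1.3
t 28.8 tcp mm [469.6 -35.3  57.9] yaw 1.5 tilt [ 0.0004 -0.0002] F [-0.45 -0.03  2.18] gap 14.7 grip 98.5 j6 1.3
t 28.97 tcp mm [469.6 -35.3  57.9] yaw 1.5 tilt [ 0.0007 -0.0003] F [-1.76 -0.02  7.74] gap 14.8 grip 99.3 j6 1.3
```

```bash
python3 -m jog '[[1,0,0,-0.0007,0],[1,0,0,0,0],[0.7,0,0,0,0],[0.4,0,0,0,0],[0,0,0,0,0]]' 20 >/dev/null
python3 -m jog '[[-0.5,0,0,0,0],[-1,0,0,0,0],[-1,0,0,0,0],[-1,0,0,0,0],[-1,0,0,0,0]]' >/dev/null;python3 plan.py
python3 -m jog '[[-1,0,0,-0.01,0],[-1,0,0,-0.02,0],[-1,0,0,-0.03,0],[-1,0,0,-0.04,0],[-1,0,0,-0.04,0]]' >/dev/null
python3 -m jog '[[-1,-0.04,0,-0.01,0],[-1,-0.04,0,0,0],[-1,-0.04,0,0,0],[-1,-0.03,0,0,0],[-1,0,0,0,0]]' >/dev/null;python3 plan.py
python3 e2.py; python3 -c "
from h import *
s=cam('side');t=cam('top');a=cv2.resize(s['img'][180:330,230:390,::-1],None,fx=2.5,fy=2.5,interpolation=cv2.INTER_CUBIC);b=cv2.resize(t['img'][145:295,195:395,::-1],None,fy=2,fx=2,interpolation=cv2.INTER_CUBIC);b=cv2.copyMakeBorder(b,0,75,0,0,0);cv2.imwrite('pics/p6.png',np.hstack([a,b]))"
```

```text
t 29.8 tcp mm [469.5 -35.3  57.7] yaw 1.5 tilt [-0.     -0.0001] F [ 0.   -0.49  1.19] gap 85.2 grip 0.0 j6 1.3
t 30.63 tcp mm [ 474.  -190.4  207.9] yaw 1.2 tilt [ 0.0015 -0.0029] F [ 1.07 -0.52  0.07] gap 85.2 grip 0.0 j6 1.01
167
605.749755859375 273.4800109863281 (101.05730438232422, 101.17955780029297) 84.07697296142578
[-49.67865808 -50.61253077] [50.76263139 49.85166907]
y-edge -50.6 n 47 slope deg -0.3 mid -49.2
y-edge 49.9 n 26 slope deg 0.39 mid 49.3
x-edge -49.7 n 49 slope deg -0.22 mid -48.3
x-edge 50.8 n 23 slope deg 0.94 mid 50.0
```

View pics/p6.png

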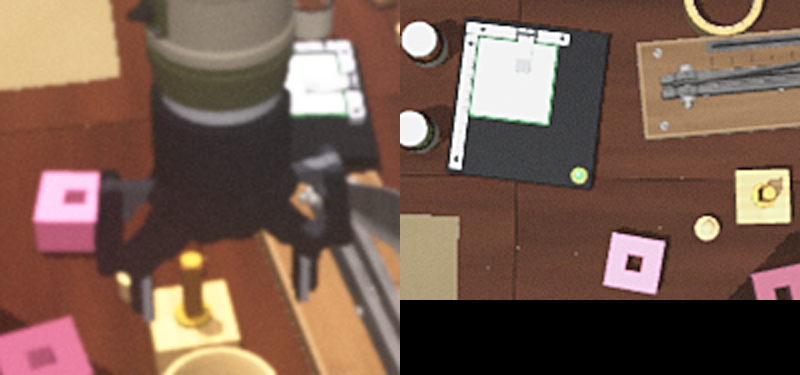

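The plate is home in the corner under the clip. The stick is upright in its stand with its collar on the top face, the jars and weight are where they were, and the gripper is clear.

```bash
python3 -c "
from workcell import env
print(env.hand_in())"
```

```text
the job is handed in; nothing more can be done
None
```

The job is handed in at about 31 s: the plate was pressed at about 5.5 N on the left fence and about 11 N on the back fence and measures square and home, the stick is upright in its stand, and the jars and weight look undisturbed.

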